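# Scrape the mortar chips off a sign back

## Task

Take up the scraper block and wipe all six loose mortar chips off the back of the sign into the tray at its end: the chips are to be moved by the block, not by the gripper, and none may land on the bench. Work round the two fixing studs without knocking them, and leave the tray and the painter's other things where they are. When the sign is clear, stand the scraper block back upright in the middle of its plywood offcut and let go.

Things in the scene. Friction and masses are not known exactly. Their poses are not given: they have to be found in the camera images.
- pan: Back of an aluminium sign lying face down, held fast in a timber cradle: a shallow channel along its y. Origin on the bench under its middle, x across, z up. Sheet 350 mm long (y -175 to 175), its top face 46 mm above the bench; along both long sides a folded return, 3 mm thick, inner faces at x = -88 and 88, top 62 mm above the bench. Both short ends are open, no lip.
- pan_sheet (a point): Centre of the sheet's upper face, axes as the pan's. The cradle below: two timber bearers at the pan's y = -105 and 105, 250 mm across, 45 mm wide, 42 mm high, with cleats outside the returns (x from 92 to 122 mm either side, tops 60 mm above the bench).
- stud_a: Threaded fixing stud of the sign, on the pan's centre line at its y = +95 mm: a welded foot 16 mm across and 5 mm high, then an 8 mm stud that ends 30 mm above the sheet. Origin at its foot, on the sheet.
- stud_b: The same at the pan's y = -95 mm.
- tray: Open steel tray, 220 mm (its x, across the pan) by 210 mm (its y, along the pan), 34 mm high, walls 3 mm, 0.9 kg, loose on the bench. Origin under its centre. It stands at one of the pan's two ends, its nearer wall tucked about 12 mm under the end of the sheet, so that what goes over that end drops into it.
- offcut: Piece of plywood, 130 x 120 mm (x, y), 6 mm thick, fixed, on the bench beyond the other end of the pan, where the scraper stands. Origin under its centre.
- scraper: Scraper block, 60 mm high, about 0.1 kg, standing upright: a rubber shoe 64 mm long (its y), 28 mm thick (its x) and 12 mm high, carrying a wooden grip 60 mm long, 26 mm thick, up to 60 mm high. Origin at the centre of its underside; its z axis points up the grip. Either long face can push. Grip it across its x.
- chip1: Loose flat chip of old mortar, about 30 x 24 x 9 mm (x, y, z), 11 to 13 g, lying flat on the sheet of the pan. Origin at its centre.
- chip2: Loose flat chip of old mortar, about 26 x 24 x 8 mm (x, y, z), 11 to 13 g, lying flat on the sheet of the pan. Origin at its centre.
- chip3: Loose flat chip of old mortar, about 32 x 22 x 10 mm (x, y, z), 11 to 13 g, lying flat on the sheet of the pan. Origin at its centre.
- chip4: Loose flat chip of old mortar, about 27 x 21 x 8 mm (x, y, z), 11 to 13 g, lying flat on the sheet of the pan. Origin at its centre.
- chip5: Loose flat chip of old mortar, about 29 x 25 x 10 mm (x, y, z), 11 to 13 g, lying flat on the sheet of the pan. Origin at its centre.
- chip6: Loose flat chip of old mortar, about 31 x 20 x 9 mm (x, y, z), 11 to 13 g, lying flat on the sheet of the pan. Origin at its centre.
- brush_jar: Bystander: glass jar 68 mm across and 100 mm high with brushes standing in it up to about 200 mm. Origin under its centre.
- paint_tin: Bystander: closed paint tin, 79 mm across, 88 mm high. Origin under its centre.
- paint_cup: Bystander: white cup of paint, 75 mm across, 90 mm high, with a stick in it up to 140 mm. Origin under its centre.
- block_a: Bystander: paint-smeared timber block 45 x 105 x 42 mm (x, y, z). Origin under its centre.
- block_b: Bystander: dark paint-smeared timber block 50 x 95 x 36 mm (x, y, z). Origin under its centre.
- spirit_bottle: Bystander: amber bottle, 60 mm across, 165 mm high. Origin under its centre.

How it is judged (in metres and radians):
On the way, in this order (a step that is already met when the one before it is completed fails the run):
1. the scraper block is taken up from its offcut (height (world z) of scraper above 0.04 m), for 0.2 s.
2. all six chips lie in the tray (x of chip1 in the frame of tray between -0.109 and 0.109 m and y of chip1 in the frame of tray between -0.104 and 0.104 m and z of each of chip1, chip2, chip3, chip4, chip5, chip6 in the frame of tray below 0.034 m and x of chip2 in the frame of tray between -0.109 and 0.109 m and y of chip2 in the frame of tray between -0.104 and 0.104 m and x of chip3 in the frame of tray between -0.109 and 0.109 m and y of chip3 in the frame of tray between -0.104 and 0.104 m and x of chip4 in the frame of tray between -0.109 and 0.109 m and y of chip4 in the frame of tray between -0.104 and 0.104 m and x of chip5 in the frame of tray between -0.109 and 0.109 m and y of chip5 in the frame of tray between -0.104 and 0.104 m and x of chip6 in the frame of tray between -0.109 and 0.109 m and y of chip6 in the frame of tray between -0.104 and 0.104 m), for 0.2 s.
At the end, for the whole second after the job is handed in: All six chips lie inside the tray, and the scraper block stands upright (within 0.1 rad) and still on the plywood offcut, its centre within 35 mm of the offcut's (all of step 2 and horizontal distance between scraper and offcut below 0.035 m and height (world z) of scraper below 0.01 m and angle between scraper's own z axis and vertical below 0.1 rad and linear speed of scraper below 0.02 m/s); the robot touches nothing.
It fails at once if a chip is touched by the gripper or arm (over 0.5 N) (contact force between any of chip1, chip2, chip3, chip4, chip5, chip6 and the fingers above 0.5 N or contact force between any of chip1, chip2, chip3, chip4, chip5, chip6 and the arm above 0.5 N).
It fails at once if a chip falls outside the tray ((height (world z) of chip1 below 0.03 m and not (x of chip1 in the frame of tray between -0.109 and 0.109 m and y of chip1 in the frame of tray between -0.104 and 0.104 m and z of chip1 in the frame of tray below 0.034 m)) or (height (world z) of chip2 below 0.03 m and not (x of chip2 in the frame of tray between -0.109 and 0.109 m and y of chip2 in the frame of tray between -0.104 and 0.104 m and z of chip2 in the frame of tray below 0.034 m)) or (height (world z) of chip3 below 0.03 m and not (x of chip3 in the frame of tray between -0.109 and 0.109 m and y of chip3 in the frame of tray between -0.104 and 0.104 m and z of chip3 in the frame of tray below 0.034 m)) or (height (world z) of chip4 below 0.03 m and not (x of chip4 in the frame of tray between -0.109 and 0.109 m and y of chip4 in the frame of tray between -0.104 and 0.104 m and z of chip4 in the frame of tray below 0.034 m)) or (height (world z) of chip5 below 0.03 m and not (x of chip5 in the frame of tray between -0.109 and 0.109 m and y of chip5 in the frame of tray between -0.104 and 0.104 m and z of chip5 in the frame of tray below 0.034 m)) or (height (world z) of chip6 below 0.03 m and not (x of chip6 in the frame of tray between -0.109 and 0.109 m and y of chip6 in the frame of tray between -0.104 and 0.104 m and z of chip6 in the frame of tray below 0.034 m))).
It fails at once if a fixing stud is knocked (over 20 N) by the scraper, gripper or arm (contact force between any of scraper, the fingers, the arm and stud_a above 20 N or contact force between any of scraper, the fingers, the arm and stud_b above 20 N).
It fails at once if the tray is shifted by more than 30 mm (distance of tray from where it was at the start of the episode above 0.03 m).
It fails at once if one of the painter's other things is shifted by more than 25 mm or tipped (distance of any of brush_jar, paint_tin, paint_cup, block_a, block_b, spirit_bottle from where it was at the start of the episode above 0.025 m or angle between any of brush_jar, paint_tin, paint_cup, block_a, block_b, spirit_bottle's own z axis and vertical above 0.3 rad).
It also fails if it takes over 72 s, if anything falls off the work surface, if the arm or the gripper's body presses on something with over 40 N, if the wrist force passes 120 N, or if a joint passes its speed limit or range.

## Robot

A 7-joint arm with a two-finger parallel gripper is mounted at the origin on the work surface. World frame = base frame: x ahead of the robot, y to its left, z up, the work surface at z = 0. Lengths are in mm, angles in rad, forces in N, time in s.
With the tool pointing down it reaches from about 400 to 900 mm from the base axis. Payload 5.5 kg.
Tool frame: the origin (TCP) lies midway between the tips of the shut fingers; the grasp point (between the pads) lies 19 mm behind it (ctrl.pinch_z is the z of the grasp point in the tool frame, in mm); z points along the fingers, y is the line along which they close (so a half turn about z gives the same grasp; the last joint's range is limited). The gripper opens to 85 mm and grips with 20 to 120 N. Pads are 22 mm wide; open, the fingers measure 114 mm over their backs; the gripper's body (76 mm by 85 mm) begins 54 mm behind the grasp point. The pads swing forward as they close: fully open they stand 13 mm farther back than shut.
Start: joints at [1.408, 0.501, -0.427, 1.55, 0.221, 1.138, -0.21], TCP at [268.514, -591.946, 231.31] pointing down, gripper open.
Joint ranges: [-2.88, 2.88], [-0.31, 2.03], [-1.54, 1.56], [0.2, 2.42], [-1.41, 4.55], [0.19, 2.02], [-2.57, 2.57]. Speed limits (rad/s): [2.57, 2.57, 3.14, 3.14, 3.14, 3.14, 3.14].

## Interface

Orientations are given as a unit quaternion [w, x, y, z].
In Python, from plant import ctrl gives the robot as it stands.
- The arm moves only by the tool move_arm, never from a script. Its argument "moves" is a list of rows, each a list of 4 numbers: the shift along the tool's x, y, z in cm, then the turn about the tool's z in degrees. In form: [[x, y, z, spin], ...]. A call has 1 to 5 rows; each row is the pose to reach, as a shift and turn from the pose commanded when the call began, along the tool's axes at that moment; what a row does not reach only later rows make up. A row lasts 1/8 s, in which the tool goes at most 62.5 mm and 10.7 degrees, less where a joint would pass 70% of its speed; a pose out of reach is approached as far as the arm can. A call with a gripper value outside its range is refused whole. "hand" is the gripper command: -1 is fully open, 1 is shut, values between are in proportion, set as the call begins (left out, the last holds). The fingers move at their own pace and stop on an object; "newtons" is the grip in N (left out, the last holds). Time passes only in rows, so rows that repeat a pose let the fingers close. It gives the time, the measured TCP pose, the force, the opening and the grip force at its end, in the units of the state.
- ctrl.observe(): the state, without advancing time (a new reading comes with each control period).
- ctrl.camera(name): name is "scene" or "top" or "wrist"; returns a dict with "frame" (400x640x3 uint8, blue, green, red), "range_z" (400x640 float32, mm along the optical axis (not along the pixel's ray), 0 where there is no reading), "intrinsics" (3x3 intrinsics, pixels), "distortion" ([k1, k2, p1, p2, k3] as OpenCV has them; the pictures are not rectified), "view" (4x4, takes a point from world to camera coordinates). Camera axes: x right, y up, looking along -z (the intrinsics and any distortion apply to the point x, -y, -z); pixel columns grow to the right and rows downward; lengths in mm; the calibration is good to about 2 mm. A picture is of the moment at which its call begins.
- ctrl.finish_job(): hands the job in; it is judged then, once.
The state is a dict: "clock": time; "q": joint angles; "qvel": joint speeds; "joint_torque": joint torques, N m; "eef_pos": TCP position; "orientation": TCP orientation; "contact_force": force on the tool from outside, world axes, zero at the start; "torque": the same for the moment, N m; "width": finger opening in mm; "gripper_force": force on a finger pad.
Only numpy, scipy, OpenCV 4.12 (cv2) and the standard library are available. Lean on these libraries where they do the work, as an engineer would, in place of code of your own. Each camera call takes 0.05 s, during which the arm holds its last target. There are 200 camera calls.

## Working session

There is one attempt and no reset: what is moved stays moved. The work goes in short steps, Python scripts to look and compute and a tool call to move; the robot and the scene stay as the last step left them, time stands still between calls to the robot, and variables do not carry over. Pictures are saved under pics/ and viewed, at most 10 in all, crops included, and the job is handed in when it is done.

Besides the shell and the picture viewer there is one more tool, called after "Emit:" in YAML: its name, and indented under it one key for each argument. move_arm: Moves the arm, as the interface text tells. Its arguments: {"type":"object","properties":{"moves":{"type":"array"},"hand":{"type":"number"},"newtons":{"type":"number"}},"required":["moves"]}

```bash
mkdir -p pics; ls
cat > h.py <<'E'
import numpy as np,cv2
from plant import ctrl
def save(n,f):
    d=ctrl.camera(n); cv2.imwrite(f'pics/{f}.png',d['frame']); np.savez(f'pics/{f}.npz',**{k:np.array(v) for k,v in d.items()}); return d
def world(d,u,v,z=None):
    K,D,V=np.array(d['intrinsics']),np.array(d['distortion']),np.array(d['view'])
    p=cv2.undistortPoints(np.array([[[u,v]]],float),K,D)[0,0]
    ray=np.array([p[0],-p[1],-1.]); Ri=V[:3,:3].T; c=-Ri@V[:3,3]; w=Ri@ray
    s=(z-c[2])/w[2] if z is not None else float(d['range_z'][int(v),int(u)])
    return c+s*w
E
python3 - <<'E'
from h import *
print(ctrl.observe())
for n in('top','scene'):
    d=save(n,n+'0'); print(d['intrinsics'],d['view'],d['distortion'])
E
```

```text
pics
{'clock': 0.0, 'q': array([ 1.4081803 ,  0.50186642, -0.42673285,  1.55144186,  0.22083654,
        1.13826106, -0.2102935 ]), 'qvel': array([-4.34021637e-04, -4.39862692e-04,  8.91265166e-05, -9.70460901e-04,
       -6.05100626e-04, -6.33799369e-04, -3.04883453e-04]), 'joint_torque': array([ 3.79729245e-04, -5.69519591e+01, -5.81612617e+00, -2.80944496e+01,
        1.07478621e-02,  1.20169792e-02,  1.66921154e-05]), 'eef_pos': array([ 268.13137309, -591.37791229,  230.24591761]), 'orientation': array([-9.40222529e-04,  9.77417601e-01,  2.11314721e-01, -1.92785268e-04]), 'contact_force': array([ 0.31449698, -0.18066279, -0.14107885]), 'torque': array([-0.02515486, -0.04539444, -0.01102125]), 'gripper_force': 0.0, 'width': 85.13528628624198}
[[423.06902803   0.         322.3091934 ]
 [  0.         423.06902803 202.93394965]
 [  0.           0.           1.        ]] [[ 4.89300095e-03 -9.99950188e-01  8.69940467e-03 -7.91368077e+00]
 [ 9.91120544e-01  6.00540119e-03  1.32830731e-01 -5.58524633e+02]
 [-1.32876358e-01  7.97221779e-03  9.91100559e-01 -8.52200696e+02]
 [ 0.00000000e+00  0.00000000e+00  0.00000000e+00  1.00000000e+00]] [0.00537374 0.         0.         0.         0.        ]
[[442.80451989   0.         322.56211768]
 [  0.         442.80451989 194.96703417]
 [  0.           0.           1.        ]] [[ 5.02597110e-01  8.64501201e-01  5.81538797e-03 -2.80439504e+02]
 [-5.87270741e-01  3.36471071e-01  7.36138774e-01  2.75479792e+02]
 [ 6.34436144e-01 -3.73396428e-01  6.76805649e-01 -1.52813568e+03]
 [ 0.00000000e+00  0.00000000e+00  0.00000000e+00  1.00000000e+00]] [-0.03964667  0.          0.          0.          0.        ]
```

View pics/top0.png

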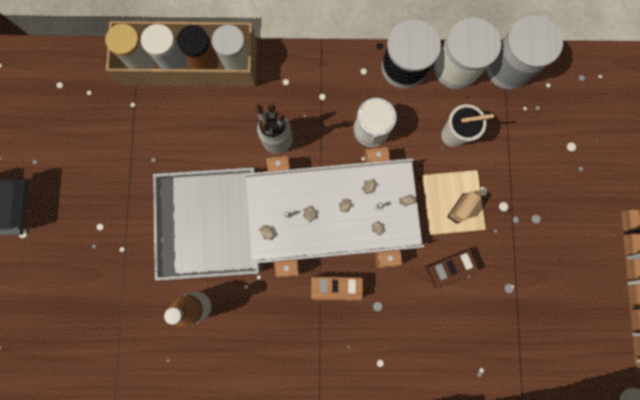

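View pics/scene0.png

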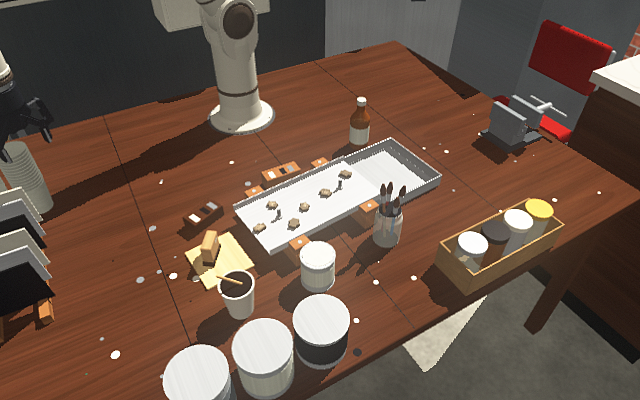

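The top view shows the tray at the left (+y) end around (205,225), the pan at (333,210), the offcut at (455,203) and the scraper at (465,207). The chips are near (267,232), (310,214), (345,205), (370,186), (408,200) and (377,228). The studs are near (290,213) and (383,205).

Run:
```python
from h import *
im=cv2.imread('pics/top0.png')
cv2.imwrite('pics/c1.png',cv2.resize(im[150:270,240:400],None,fx=5,fy=5,interpolation=cv2.INTER_CUBIC))
cv2.imwrite('pics/c2.png',cv2.resize(im[150:290,380:500],None,fx=5,fy=4,interpolation=cv2.INTER_CUBIC))
```

```text
(no output)
```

View pics/c1.png

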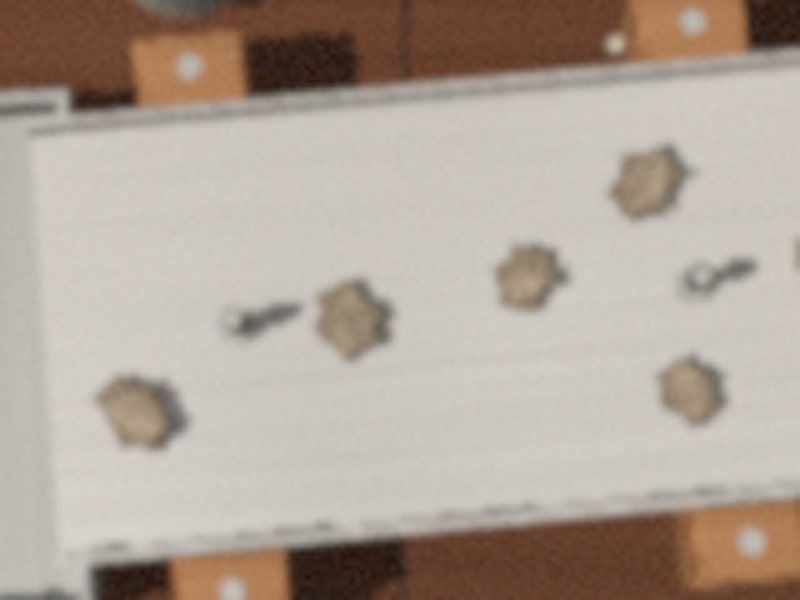

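View pics/c2.png

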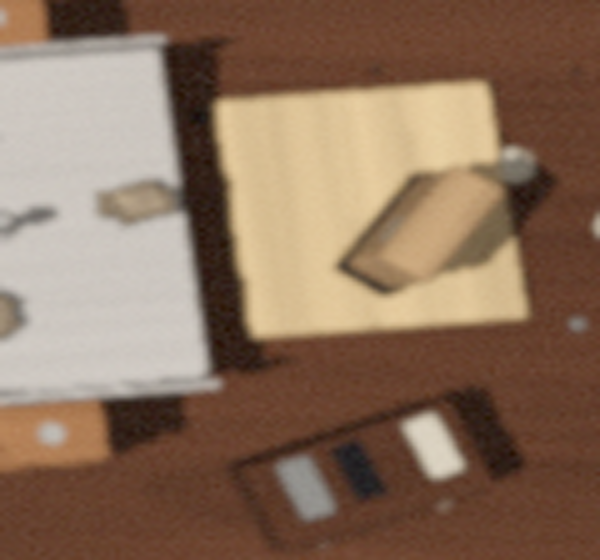

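The enlarged crops show the chip outlines. One chip sits almost at the pan's offcut-end edge, at about (407,200). The scraper is yawed on the offcut, with its long axis running right and up in the image. I'll measure in the world frame next.

```bash
cat > m.py <<'E'
from h import *
z=np.load('pics/top0.npz'); d={k:z[k] for k in z.files}
c1=lambda x,y:(240+x/5-.4,150+y/5-.4)
c2=lambda x,y:(380+x/5-.4,150+y/4-.4)
W=lambda p,h:world(d,*p,h)[:2]
# pan corners at return tops, outer
TL=W(c1(30,130),62);BL=W(c1(66,556),62);TR=W(c2(165,38),62);BR=W(c2(218,382),62)
c=(TL+BL+TR+BR)/4
yv=((TL-TR)+(BL-BR)); print('len',np.linalg.norm(TL-TR),np.linalg.norm(BL-BR),'wid',np.linalg.norm(TL-BL),np.linalg.norm(TR-BR))
sa=W(c1(235,325),48); sb=W(c1(692,290),48)
print('corner ctr',c,'ang y',np.degrees(np.arctan2(yv[1],yv[0])),'stud ctr',(sa+sb)/2,'dist',np.linalg.norm(sa-sb),'ang',np.degrees(np.arctan2(*(sa-sb)[::-1])))
E
cat > m2.py <<'E'
from m import *
# depth cloud
K,D,V=d['intrinsics'],d['distortion'],d['view']
vv,uu=np.mgrid[0:400,0:640]
p=cv2.undistortPoints(np.stack([uu,vv],-1).reshape(-1,1,2).astype(float),K,D)[:,0]
r=d['range_z'].reshape(-1,1).astype(float)
P=((np.c_[p[:,0],-p[:,1],-np.ones(len(p))]*r)-V[:3,3])@V[:3,:3]
P=P.reshape(400,640,3)
s=P[185:235,440:495].reshape(-1,3)
t=s[(s[:,2]>52)&(s[:,2]<70)]
print('scraper top',len(t),t.mean(0),cv2.minAreaRect(t[:,:2].astype(np.float32)))
o=P[165:240,420:490].reshape(-1,3); o=o[(o[:,2]>3)&(o[:,2]<9)]; print('sheet z',np.median(P[180:195,300:330,2]),'offcut z',np.median(o[:,2]))
oc=[W(c2(*q),6) for q in((215,100),(488,82),(528,318),(252,340))]; print('offcut',np.mean(oc,0),oc)
E
python3 m2.py
```

```text
len 347.08466957361355 344.5161533787756 wid 174.68656948718595 178.4736125122154
corner ctr [541.79911126 -28.25391011] ang y 95.82981364023003 stud ctr [540.19554795 -25.74592721] dist 190.03781639858823 ang 94.74238593858985
scraper top 395 [ 552.4926951  -300.58979151   64.26059245] ((552.504638671875, -301.921142578125), (26.12652587890625, 59.67618942260742), 54.97676086425781)
sheet z 45.56828849704743 offcut z 5.546153214395457
offcut [ 566.9518975  -291.97490141] [array([ 627.00494612, -225.5182431 ]), array([ 637.88673975, -346.36758694]), array([ 507.74381443, -358.00876546]), array([ 495.1720897 , -238.00501015])]
```

```bash
cat >> m2.py <<'E'
a=np.radians(5.3); ex=np.array([np.cos(a),np.sin(a)]); ey=np.array([-np.sin(a),np.cos(a)]); C=np.array([541,-27.])
f=lambda q:np.round([(q-C)@ex,(q-C)@ey],1)
for n,q in dict(TL=TL,BL=BL,TR=TR,BR=BR,sa=sa,sb=sb).items(): print(n,q.round(1),f(q))
for n,q in dict(A=c1(138,412),B=c1(352,320),Cc=c1(528,278),D=c1(648,182),E=c1(692,390),F=c2(138,202)).items():
    w=W(q,52); print(n,w.round(1),f(w))
for n,q in dict(jar=(275,140),tin=(375,122)).items(): print(n,f(W(q,50)))
print('blockb',[W(c2(*q),36).round() for q in((470,390),(235,465))],'tray',[(w:=W(q,34)).round(),f(w)] if 0 else [f(W(q,34)) for q in((153,174),(255,169),(156,278),(257,272))])
E
python3 m2.py|tail -15
```

```text
TL [611.  153.5] [ 86.4 173.2]
BL [437.4 134. ] [-88.2 169.9]
TR [ 648.2 -191.6] [  91.5 -173.8]
BR [ 470.5 -208.9] [ -87.  -174.6]
sa [532.3  68.9] [ 0.2 96.3]
sb [ 548.1 -120.4] [ -1.6 -93.7]
A [495.9 107.7] [-32.5 138.3]
B [534.3  20.5] [-2.3 47.9]
Cc [552.1 -52.1] [  8.8 -26. ]
D [ 592.7 -102.1] [ 44.6 -79.6]
E [ 506.2 -119.4] [-43.2 -88.7]
F [ 563.6 -180.6] [   8.3 -155.1]
jar [160.  108.5]
tin [ 181.3 -106.3]
blockb [array([ 468., -320.]), array([ 429., -221.])] tray [array([112.6, 372.6]), array([105. , 156.8]), array([-105.4,  374. ]), array([-111.5,  167.1])]
```

Emit:
move_arm:
  moves:
    - [0,0,0,10.7]
    - [0,0,0,21.4]
    - [0,0,0,32]
    - [0,0,0,42.7]
    - [0,0,0,53.4]
  hand: -1
  newtons: 60

```text
clock: 0.72
eef_pos: [268.3, -591.6, 230.7]
orientation: [-0.0, 0.967, -0.253, -0.0]
contact_force: [0.4, -0.7, 0.2]
width: 85.4
gripper_force: 0.0
```

```bash
cat > t.py <<'E'
from h import *
import sys
a=np.radians(5.3); ex=np.array([np.cos(a),np.sin(a)]); ey=np.array([-np.sin(a),np.cos(a)]); C=np.array([541,-27.])
def rel(tx,ty,tz,ang=None,pan=False):
    o=ctrl.observe(); p=o['eef_pos']; q=o['orientation']
    th=2*np.arctan2(q[2],q[1]); X=np.array([np.cos(th),np.sin(th)]); Y=np.array([np.sin(th),-np.cos(th)])
    t=C+tx*ex+ty*ey if pan else np.array([tx,ty]); d=t-p[:2]
    turn=0 if ang is None else -((ang-np.degrees(th)+180)%360-180)
    pf=p[:2]-C
    print('rel cm',np.round([d@X/10,d@Y/10,-(tz-p[2])/10],2),'turn',round(turn,1),'| now',p.round(1),'pan',round(pf@ex,1),round(pf@ey,1),'yaw',round(np.degrees(th),1),'w',round(o['width'],1),'F',o['contact_force'].round(1),'clk',o['clock'],'q7',o['q'][6].round(2))
if __name__=='__main__':
    v=sys.argv[1:]; pan=v[0]=='pan'; v=[float(x) for x in v[pan:]]
    rel(*v,pan=pan)
E
python3 t.py 552.5 -301.3 120 -35
```

```text
rel cm [ 10.54 -39.23  11.07] turn 5.6 | now [ 268.3 -591.6  230.7] pan -323.7 -537.0 yaw -29.4 w 85.4 F [ 0.4 -0.7  0.2] clk 0.725 q7 -1.07
```

Emit:
move_arm:
  moves:
    - [1.5,-5.6,0,2]
    - [3,-11.2,0,4]
    - [4.5,-16.8,2,5.6]
    - [6,-22.4,4,5.6]
    - [7.5,-28,6,5.6]

```text
clock: 1.35
eef_pos: [470.7, -381.9, 170.5]
orientation: [-0.0, 0.955, -0.298, -0.0]
contact_force: [-0.4, -0.1, 1.0]
width: 85.2
gripper_force: 0.0
```

Emit:
move_arm:
  moves:
    - [1.5,-5.4,2,0]
    - [2.7,-9.5,4,0]
    - [2.7,-9.5,4,0]
    - [2.7,-9.5,4,0]

```text
clock: 1.85
eef_pos: [545.3, -320.9, 130.8]
orientation: [0.0, 0.955, -0.297, -0.001]
contact_force: [-0.8, -0.9, 0.7]
width: 85.6
gripper_force: 0.0
```

```bash
python3 t.py 552.5 -301.3 32 -35; python3 -c "
from h import *
d=save('wrist','w1')"
```

```text
rel cm [-0.52 -2.02  9.88] turn 0.4 | now [ 545.3 -320.9  130.8] pan -22.8 -293.0 yaw -34.6 w 85.6 F [-0.8 -0.9  0.7] clk 1.85 q7 -1.84
```

View pics/w1.png

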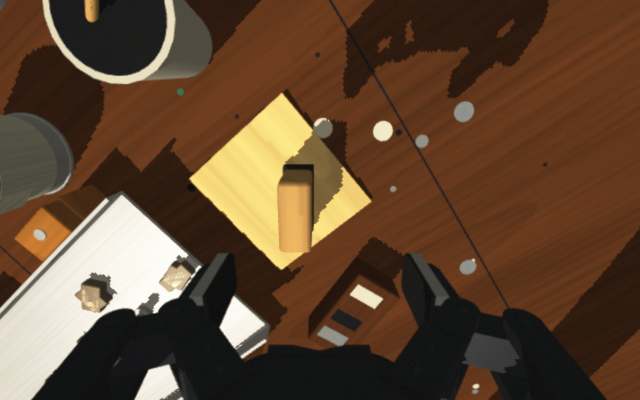

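The wrist view shows the scraper centred near (296,210), lined up with the tool's x and left of the finger mid-line at about 322. That agrees with the computed −2 cm shift.

Emit:
move_arm:
  moves:
    - [-0.5,-2.0,1,0.4]
    - [-0.5,-2.0,4,0.4]
    - [-0.5,-2.0,7,0.4]
    - [-0.5,-2.0,9,0.4]
    - [-0.5,-2.0,9.8,0.4]

```text
clock: 2.52
eef_pos: [552.1, -302.2, 32.5]
orientation: [0.0, 0.953, -0.302, -0.001]
contact_force: [0.1, 0.2, -0.2]
width: 85.5
gripper_force: 0.0
```

```bash
python3 t.py 552.5 -301.3 32 -35
```

```text
rel cm [-0.02 -0.1   0.05] turn -0.1 | now [ 552.1 -302.2   32.5] pan -14.4 -275.1 yaw -35.1 w 85.5 F [ 0.1  0.2 -0.2] clk 2.525 q7 -1.92
```

Emit:
move_arm:
  moves:
    - [0,0,0,0]
    - [0,0,0,0]
    - [0,0,0,0]
    - [0,0,0,0]
    - [0,0,0,0]
  hand: 1
  newtons: 60

```text
clock: 3.15
eef_pos: [553.8, -301.7, 34.2]
orientation: [0.0, 0.954, -0.301, 0.001]
contact_force: [-0.9, 0.3, 4.6]
width: 25.1
gripper_force: 64.1
```

Emit:
move_arm:
  moves:
    - [0,0,0,0]
    - [0,0,0,0]
    - [0,0,0,0]
    - [0,0,0,0]

```text
clock: 3.65
eef_pos: [553.8, -301.7, 34.2]
orientation: [0.0, 0.954, -0.301, 0.001]
contact_force: [0.2, 1.1, 5.5]
width: 25.4
gripper_force: 64.2
```

```bash
python3 t.py 552.5 -301.3 32 -35
```

```text
rel cm [-0.13  0.04  0.22] turn -0.0 | now [ 553.8 -301.7   34.2] pan -12.6 -274.7 yaw -35.0 w 25.4 F [0.2 1.1 5.5] clk 3.65 q7 -1.92
```

Emit:
move_arm:
  moves:
    - [0,0,-3,0]
    - [0,0,-6,0]
    - [0,0,-8,-10]
    - [0,0,-8,-20.5]
    - [0,0,-8,-31]

```text
clock: 4.28
eef_pos: [553.0, -301.0, 113.3]
orientation: [-0.0, 0.999, -0.032, -0.0]
contact_force: [0.2, 0.4, -1.4]
width: 24.7
gripper_force: 63.4
```

Emit:
move_arm:
  moves:
    - [0,0,0,-10.5]
    - [0,0,0,-21]
    - [0,0,0,-31.5]
    - [0,0,0,-42]
    - [0,0,0,-52.5]

```text
clock: 4.9
eef_pos: [552.7, -301.0, 112.7]
orientation: [-0.0, 0.911, 0.413, -0.0]
contact_force: [-0.9, -0.5, -0.8]
width: 24.9
gripper_force: 63.4
```

Emit:
move_arm:
  moves:
    - [0,0,0,-10.5]
    - [0,0,0,-21]
    - [0,0,0,-31.5]
    - [0,0,0,-42]
    - [0,0,0,-46.8]

```text
clock: 5.52
eef_pos: [552.6, -301.1, 112.6]
orientation: [-0.001, 0.672, 0.74, -0.0]
contact_force: [-0.3, 0.3, -1.5]
width: 25.2
gripper_force: 63.4
```

```bash
python3 t.py pan -32 -162 95 95.3; python3 -c "
from h import *
d=save('wrist','w2')"
```

```text
rel cm [11.21 -1.79  1.76] turn 0.2 | now [ 552.6 -301.1  112.6] pan -13.7 -274.0 yaw 95.5 w 25.2 F [-0.3  0.3 -1.5] clk 5.525 q7 0.1
```

View pics/w2.png

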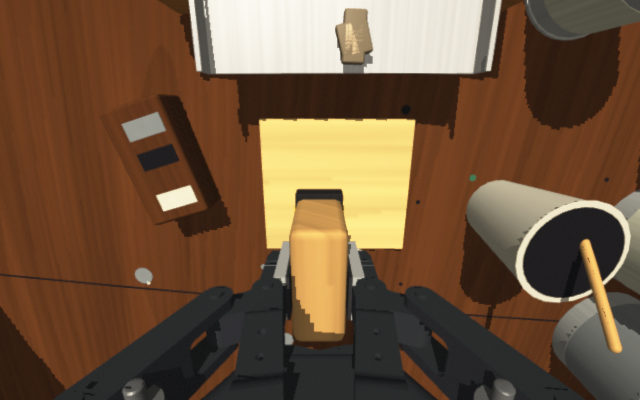

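The wrist view shows the block held squarely at (320,270). The pan end is straight ahead, with the last chip at (354,37).

Emit:
move_arm:
  moves:
    - [4,-1.8,0,0.2]
    - [8,-1.8,0,0.2]
    - [11.2,-1.8,0,0.2]
    - [11.2,-1.8,1.8,0.2]
    - [11.2,-1.8,3.5,0.2]

```text
clock: 6.2
eef_pos: [524.7, -192.2, 77.2]
orientation: [0.0, 0.675, 0.737, -0.0]
contact_force: [0.7, -0.8, -1.2]
width: 25.2
gripper_force: 63.4
```

Emit:
move_arm:
  moves:
    - [0,0,0,0]
    - [0,0,0.2,0]
    - [0,0,0.2,0]

```text
clock: 6.58
eef_pos: [525.3, -191.8, 76.5]
orientation: [0.0, 0.675, 0.738, 0.0]
contact_force: [-0.1, 0.2, -1.0]
width: 25.0
gripper_force: 63.4
```

```bash
python3 t.py pan -32 -162 74.5 95.3
```

```text
rel cm [ 0.07 -0.11  0.2 ] turn -0.3 | now [ 525.3 -191.8   76.5] pan -30.9 -162.7 yaw 95.0 w 25.0 F [-0.1  0.2 -1. ] clk 6.575 q7 -0.12
```

Emit:
move_arm:
  moves:
    - [0,0,0.15,-0.3]
    - [0,1.2,0.15,-0.3]
    - [0,2.4,0.15,-0.3]
    - [0,3.6,0.15,-0.3]
    - [0,4.8,0.15,-0.3]

```text
clock: 7.2
eef_pos: [574.0, -186.8, 74.8]
orientation: [0.0, 0.673, 0.74, 0.0]
contact_force: [0.0, -0.3, -0.3]
width: 25.7
gripper_force: 63.4
```

Emit:
move_arm:
  moves:
    - [0,0.8,0,0]
    - [0,1.1,0,0]
    - [0,0.5,0,0]
    - [0,-0.3,-1,0]
    - [0,-0.3,-4,0]

```text
clock: 7.82
eef_pos: [566.8, -187.8, 114.1]
orientation: [-0.002, 0.673, 0.739, -0.001]
contact_force: [0.4, -0.5, 0.0]
width: 24.9
gripper_force: 63.4
```

```bash
cat > chips.py <<'E'
from t import *
d=save('top','cur'); im=d['frame']; hsv=cv2.cvtColor(im,cv2.COLOR_BGR2HSV)
K,D,V=d['intrinsics'],d['distortion'],d['view']
m=((hsv[...,1]>45)&(hsv[...,2]>70)).astype(np.uint8)
n,l,st,ce=cv2.connectedComponentsWithStats(m)
for i in range(1,n):
    if 15<st[i,4]<400:
        for h in (52,):
            w=world(d,*ce[i],h)[:2]-C; x,y=w@ex,w@ey
            if abs(x)<115 and -190<y<390: print('chip',round(x,1),round(y,1),'area',st[i,4],'px',ce[i].round())
E
python3 chips.py; python3 t.py pan -25 -26 105 95.3
```

```text
chip 54.1 -157.6 area 108 px [406. 178.]
chip 44.0 -79.2 area 120 px [369. 186.]
chip 20.1 -161.1 area 261 px [409. 194.]
chip 9.3 -25.4 area 96 px [345. 205.]
chip -1.9 49.5 area 124 px [309. 213.]
chip -43.2 -88.0 area 98 px [378. 228.]
chip -32.6 139.0 area 124 px [267. 232.]
rel cm [13.71 -3.93  1.42] turn 0.1 | now [ 570.5 -188.   119.2] pan 14.5 -163.0 yaw 95.4 w 25.0 F [0.7 0.1 1.3] clk 7.875 q7 -0.1
```

Emit:
move_arm:
  moves:
    - [4.5,-1.3,0,0]
    - [9,-2.6,0,0]
    - [13.7,-4.1,0,0]
    - [13.7,-4.1,2.2,0]
    - [13.7,-4.1,4.3,0]

```text
clock: 8.5
eef_pos: [516.8, -55.9, 72.3]
orientation: [0.001, 0.673, 0.739, -0.0]
contact_force: [-24.2, 1.6, 108.4]
width: 24.6
gripper_force: 81.2
```

Emit:
move_arm:
  moves:
    - [0,0,0,0]
    - [0,0,0,0]

```text
clock: 8.75
eef_pos: [516.6, -56.0, 71.5]
orientation: [0.0, 0.674, 0.739, 0.0]
contact_force: [-0.9, 1.7, 5.0]
width: 25.0
gripper_force: 71.1
```

```bash
python3 t.py pan 24 -26 75 95.3
```

```text
rel cm [ 0.06  5.1  -0.35] turn -0.0 | now [516.6 -56.   71.5] pan -27.0 -26.6 yaw 95.3 w 25.0 F [-0.9  1.7  5. ] clk 8.75 q7 -0.38
```

Emit:
move_arm:
  moves:
    - [0,0,-0.1,0]
    - [0,1.2,-0.1,0]
    - [0,2.4,-0.1,0]
    - [0,3.6,-0.1,0]
    - [0,4.6,-0.1,0]

```text
clock: 9.38
eef_pos: [563.1, -50.3, 72.7]
orientation: [0.0, 0.673, 0.74, 0.0]
contact_force: [-0.1, 0.8, -1.6]
width: 24.9
gripper_force: 70.1
```

Emit:
move_arm:
  moves:
    - [0,0.5,0,0]
    - [0,0.5,0,0]
    - [0,-0.3,-1,0]
    - [0,-0.3,-4,0]
    - [0,-0.3,-4,0]

```text
clock: 10.0
eef_pos: [560.0, -50.9, 115.3]
orientation: [0.002, 0.673, 0.74, 0.001]
contact_force: [0.6, 0.1, -2.0]
width: 24.9
gripper_force: 70.1
```

Emit:
move_arm:
  moves:
    - [0,0,0,0]
    - [0,0,0,0]

```text
clock: 10.25
eef_pos: [558.0, -51.1, 112.1]
orientation: [-0.001, 0.673, 0.74, -0.001]
contact_force: [0.2, -0.2, -1.4]
width: 25.0
gripper_force: 70.1
```

```bash
python3 chips.py; python3 t.py pan 34 43 75 95.3
```

```text
chip 23.9 -13.1 area 24 px [338. 198.]
chip 15.5 -4.3 area 48 px [334. 203.]
chip -1.9 49.3 area 125 px [309. 213.]
chip -32.5 139.0 area 124 px [267. 232.]
rel cm [6.84 1.92 3.71] turn 0.1 | now [558.2 -51.  112.1] pan 14.9 -25.5 yaw 95.4 w 25.2 F [ 0.2  0.1 -0.9] clk 10.3 q7 -0.34
```

Emit:
move_arm:
  moves:
    - [3.4,1,0,0]
    - [6.8,1.9,0,0]
    - [6.8,1.9,1,0]
    - [6.8,1.9,3,0]
    - [6.8,1.9,3.8,0]

```text
clock: 10.92
eef_pos: [569.8, 16.9, 72.3]
orientation: [-0.001, 0.674, 0.739, -0.002]
contact_force: [-0.5, 0.2, -1.9]
width: 25.3
gripper_force: 70.1
```

Emit:
move_arm:
  moves:
    - [0,0,0,0]
    - [0,-1.2,0,0]
    - [0,-2.4,0,0]
    - [0,-3.6,0,0]
    - [0,-4.8,0,0]

```text
clock: 11.55
eef_pos: [522.8, 13.9, 75.1]
orientation: [0.0, 0.673, 0.74, -0.0]
contact_force: [-0.5, -0.1, -1.6]
width: 25.6
gripper_force: 70.1
```

Emit:
move_arm:
  moves:
    - [0,0,0,0]
    - [0,0.3,-1,0]
    - [0,0.3,-4,0]
    - [-6,0.3,-4,0]
    - [-12,0.3,-4,0]

```text
clock: 12.18
eef_pos: [539.9, -105.7, 116.5]
orientation: [0.001, 0.672, 0.741, 0.001]
contact_force: [0.1, -0.4, -1.2]
width: 25.1
gripper_force: 70.2
```

Emit:
move_arm:
  moves:
    - [-4,0,0,10.5]
    - [-8,0,0,21]
    - [-12,0,0,31.5]
    - [-12,0,0,42]
    - [-12,0,0,52.5]

```text
clock: 12.8
eef_pos: [550.2, -225.3, 115.5]
orientation: [0.0, 0.932, 0.362, 0.001]
contact_force: [-0.0, -0.3, -1.5]
width: 24.9
gripper_force: 70.1
```

Emit:
move_arm:
  moves:
    - [0,0,0,10.5]
    - [0,0,0,21]
    - [0,0,0,31.5]
    - [0,0,0,37.6]
    - [0,0,0,37.6]

```text
clock: 13.42
eef_pos: [550.3, -224.3, 115.5]
orientation: [0.0, 0.999, 0.047, 0.001]
contact_force: [-0.4, 0.2, -2.1]
width: 25.3
gripper_force: 70.1
```

```bash
python3 chips.py; python3 t.py pan -54 -150 75 5.3
```

```text
chip 53.9 -157.5 area 111 px [406. 178.]
chip 52.3 -18.6 area 96 px [340. 185.]
chip 44.0 -79.1 area 118 px [369. 186.]
chip -43.6 -88.2 area 92 px [378. 228.]
chip -32.6 139.0 area 126 px [267. 232.]
chip -45.3 54.9 area 124 px [308. 235.]
rel cm [-4.47 -4.74  4.04] turn 0.2 | now [ 550.1 -224.3  115.4] pan -9.2 -197.3 yaw 5.5 w 25.0 F [ 0.8  0.3 -1.2] clk 13.475 q7 -1.39
```

Emit:
move_arm:
  moves:
    - [-2,-3,0,0.2]
    - [-4,-6.7,0,0.2]
    - [-4,-6.7,1,0.2]
    - [-4,-6.7,3,0.2]
    - [-4,-6.7,3.8,0.2]

```text
clock: 14.1
eef_pos: [503.2, -162.0, 76.0]
orientation: [-0.0, 0.999, 0.045, -0.0]
contact_force: [-0.7, -0.1, -1.8]
width: 25.1
gripper_force: 70.1
```

Emit:
move_arm:
  moves:
    - [0,0,0,0]
    - [0,0,0.2,0]
    - [0,0,0.2,0]

```text
clock: 14.48
eef_pos: [503.6, -161.7, 75.2]
orientation: [0.0, 0.999, 0.044, 0.0]
contact_force: [-0.4, 0.1, -0.7]
width: 25.4
gripper_force: 70.1
```

```bash
python3 t.py pan -49 188 74 5.3
```

```text
rel cm [ -0.04 -31.87   0.12] turn -0.2 | now [ 503.6 -161.7   75.2] pan -49.7 -130.7 yaw 5.1 w 25.4 F [-0.4  0.1 -0.7] clk 14.475 q7 -1.52
```

Emit:
move_arm:
  moves:
    - [0,0,0.15,0]
    - [0,0,0.15,0]
    - [0,0,0.3,0]
    - [0,0,0.3,0]
    - [0,0,0.3,0]

```text
clock: 15.1
eef_pos: [503.2, -161.5, 71.8]
orientation: [-0.0, 0.999, 0.045, 0.0]
contact_force: [0.1, 0.5, -1.2]
width: 25.5
gripper_force: 70.1
```

```bash
python3 t.py pan -49 188 74 5.3
```

```text
rel cm [-1.000e-02 -3.184e+01 -2.200e-01] turn -0.2 | now [ 503.2 -161.5   71.8] pan -50.0 -130.4 yaw 5.1 w 25.5 F [ 0.1  0.5 -1.2] clk 15.1 q7 -1.52
```

Emit:
move_arm:
  moves:
    - [0,-1.5,0,0]
    - [0,-3,0,0]
    - [0,-4.5,0,0]
    - [0,-6,0,0]
    - [0,-7.5,0,0]

```text
clock: 15.72
eef_pos: [496.5, -85.5, 71.9]
orientation: [-0.0, 0.999, 0.045, 0.0]
contact_force: [0.0, 0.1, -1.6]
width: 25.3
gripper_force: 70.1
```

Emit:
move_arm:
  moves:
    - [0,-1.5,0,0]
    - [0,-3,0,0]
    - [0,-4.5,0,0]
    - [0,-6,0,0]
    - [0,-7.5,0,0]

```text
clock: 16.35
eef_pos: [489.8, -11.1, 71.8]
orientation: [0.0, 0.999, 0.044, 0.0]
contact_force: [1.1, -0.9, -1.3]
width: 24.6
gripper_force: 70.1
```

```bash
python3 chips.py; python3 t.py pan -49 188 72 5.3
```

```text
chip 54.0 -157.9 area 108 px [406. 178.]
chip 46.1 -82.4 area 80 px [370. 185.]
chip -30.9 92.6 area 258 px [289. 229.]
chip -32.5 139.2 area 123 px [267. 232.]
rel cm [  0.03 -16.48  -0.  ] turn -0.1 | now [489.7  -8.5  72. ] pan -49.4 23.2 yaw 5.2 w 25.5 F [ 0.1  1.  -1.3] clk 16.4 q7 -1.83
```

```bash
python3 -c "
import cv2
im=cv2.imread('pics/cur.png'); cv2.imwrite('pics/c3.png',cv2.resize(im[150:290,240:400],None,fx=4,fy=4,interpolation=cv2.INTER_CUBIC))"
```

```text
(no output)
```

View pics/c3.png

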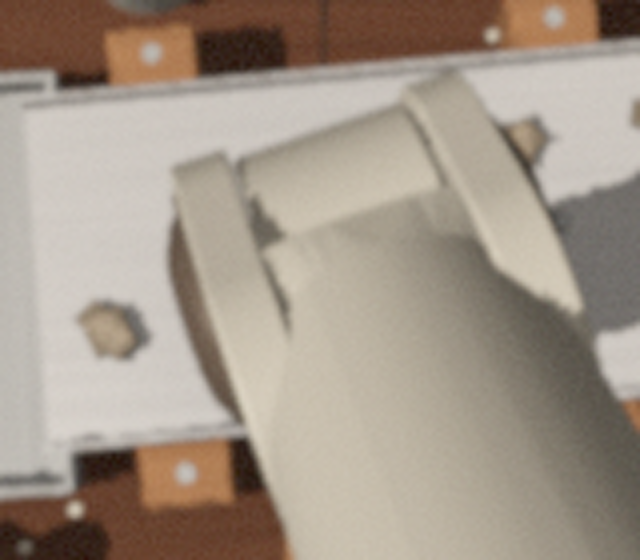

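The image shows only the arm over the pan: the extra blob is the wrist, chip A is still at (110,328) in the crop, and nothing has gone astray. I'll carry on with the sweep.

Emit:
move_arm:
  moves:
    - [0,-1.2,0,0]
    - [0,-2.4,0,0]
    - [0,-3.6,0,0]
    - [0,-4.8,0,0]
    - [0,-6,0,0]

```text
clock: 17.02
eef_pos: [484.5, 48.5, 71.8]
orientation: [-0.0, 0.999, 0.044, 0.0]
contact_force: [-0.4, -0.8, -2.3]
width: 25.1
gripper_force: 70.1
```

Emit:
move_arm:
  moves:
    - [0,-1.2,0,0]
    - [0,-2.4,0,0]
    - [0,-3.6,0,0]
    - [0,-4.8,0,0]
    - [0,-6,0,0]

```text
clock: 17.65
eef_pos: [479.2, 108.2, 71.8]
orientation: [-0.0, 0.999, 0.044, 0.0]
contact_force: [-0.3, -0.3, -1.1]
width: 25.2
gripper_force: 70.1
```

Emit:
move_arm:
  moves:
    - [0,-1.2,0,0]
    - [0,-2.4,0,0]
    - [0,-3.6,0,0]
    - [0,-4.2,0,0]
    - [0,-4.2,0,0]

```text
clock: 18.27
eef_pos: [475.4, 149.8, 71.8]
orientation: [-0.0, 0.999, 0.045, 0.0]
contact_force: [0.4, 0.1, -1.9]
width: 25.1
gripper_force: 70.1
```

```bash
python3 chips.py; python3 t.py pan -49 188 72 5.3
```

```text
chip 53.8 -157.1 area 99 px [406. 179.]
chip 52.3 -18.7 area 97 px [340. 185.]
chip 44.1 -78.8 area 108 px [369. 186.]
chip -4.3 213.1 area 16 px [230. 222.]
chip -73.9 173.7 area 27 px [251. 254.]
rel cm [-0.   -0.65 -0.03] turn -0.2 | now [475.4 149.2  71.7] pan -49.0 181.5 yaw 5.1 w 25.0 F [-0.3  0.9 -1.2] clk 18.325 q7 -2.16
```

Emit:
move_arm:
  moves:
    - [0,-0.8,0,0]
    - [0,-0.8,0,0]
    - [0,-0.8,-2,0]
    - [0,-0.8,-4.5,0]
    - [2,4.2,-4.5,0]

```text
clock: 18.95
eef_pos: [499.7, 113.9, 119.2]
orientation: [-0.002, 0.999, 0.049, 0.002]
contact_force: [1.6, 0.4, -2.6]
width: 25.3
gripper_force: 70.1
```

Emit:
move_arm:
  moves:
    - [2,5,0,0]
    - [4,10,0,0]
    - [6,15,0,0]
    - [8,20,0,0]
    - [8,25,0,0]

```text
clock: 19.58
eef_pos: [602.5, -134.3, 116.9]
orientation: [-0.0, 0.999, 0.045, 0.001]
contact_force: [0.9, 0.5, -1.6]
width: 24.9
gripper_force: 70.1
```

Emit:
move_arm:
  moves:
    - [0,4,0,0]
    - [0,8,0,0]
    - [0,9,0,0]
    - [0,9,0,0]

```text
clock: 20.08
eef_pos: [608.6, -222.9, 116.4]
orientation: [-0.0, 0.999, 0.044, -0.0]
contact_force: [-0.8, 0.4, -1.4]
width: 25.4
gripper_force: 70.1
```

```bash
python3 chips.py; python3 t.py pan 49 -205 72 5.3;  python3 -c "
import cv2
im=cv2.imread('pics/cur.png'); cv2.imwrite('pics/c4.png',cv2.resize(im[150:290,140:440],None,fx=2.6,fy=4,interpolation=cv2.INTER_CUBIC))"
```

```text
chip 54.0 -157.7 area 109 px [406. 178.]
chip 52.3 -18.4 area 99 px [340. 185.]
chip 44.4 -79.1 area 120 px [369. 186.]
chip -19.8 197.1 area 113 px [238. 228.]
chip -46.1 178.4 area 21 px [248. 240.]
chip -58.6 206.5 area 123 px [235. 248.]
rel cm [-0.07  0.55  4.46] turn -0.2 | now [ 608.9 -221.1  116.6] pan 49.7 -199.5 yaw 5.1 w 25.2 F [-0.   0.3 -1.6] clk 20.125 q7 -1.42
```

View pics/c4.png

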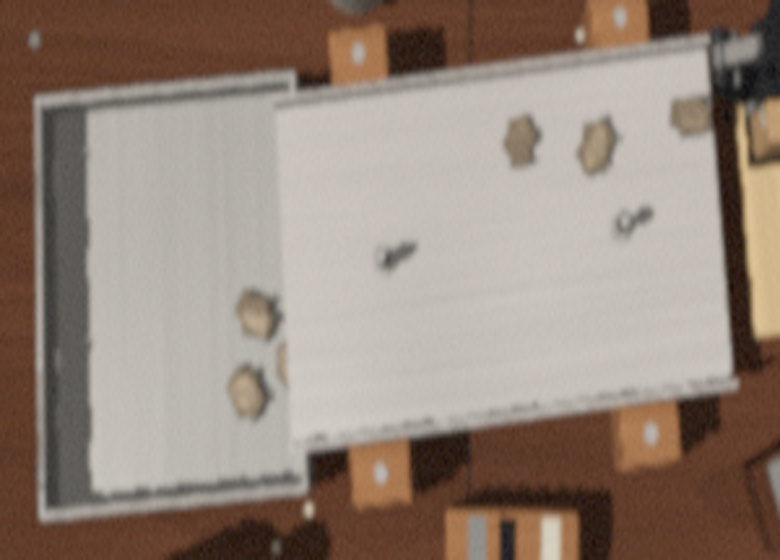

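The view shows three chips in the tray, at (257,313), (248,392) and part of one at (284,362). The other three are in the + lane at (521,140), (597,146) and (690,115). The studs and tray haven't moved.

Emit:
move_arm:
  moves:
    - [0,0.5,1,-0.2]
    - [0,0.5,3,-0.2]
    - [0,0.5,4.2,-0.2]
    - [0,0.5,4.2,-0.2]
    - [0,0.5,4.2,-0.2]

```text
clock: 20.75
eef_pos: [609.8, -227.1, 74.8]
orientation: [-0.0, 0.999, 0.046, 0.0]
contact_force: [-0.3, -1.3, -0.4]
width: 25.0
gripper_force: 70.1
```

```bash
python3 t.py pan 50 -205 72.8 5.3
```

```text
rel cm [ 0.   -0.06  0.2 ] turn 0.0 | now [ 609.8 -227.1   74.8] pan 50.0 -205.6 yaw 5.3 w 25.0 F [-0.3 -1.3 -0.4] clk 20.75 q7 -1.43
```

Emit:
move_arm:
  moves:
    - [0,0,0.15,0]
    - [0,-1,0.15,0]
    - [0,-2.2,0.15,0]
    - [0,-3.4,0.15,0]
    - [0,-4.6,0.15,0]

```text
clock: 21.38
eef_pos: [605.3, -180.1, 73.5]
orientation: [-0.0, 0.999, 0.047, 0.0]
contact_force: [0.7, 0.7, -1.7]
width: 25.0
gripper_force: 70.1
```

Emit:
move_arm:
  moves:
    - [0,-1.2,0.05,0]
    - [0,-2.4,0.1,0]
    - [0,-3.6,0.1,0]
    - [0,-4.8,0.1,0]
    - [0,-6,0.1,0]

```text
clock: 22.0
eef_pos: [599.6, -120.9, 72.3]
orientation: [-0.0, 0.999, 0.046, -0.0]
contact_force: [-0.4, -1.0, -1.9]
width: 25.2
gripper_force: 70.1
```

Emit:
move_arm:
  moves:
    - [0,-1.2,0,0]
    - [0,-2.4,0,0]
    - [0,-3.6,0,0]
    - [0,-4.8,0,0]
    - [0,-6,0,0]

```text
clock: 22.62
eef_pos: [594.1, -61.2, 72.3]
orientation: [0.0, 0.999, 0.046, 0.0]
contact_force: [-0.3, -0.2, -1.5]
width: 25.5
gripper_force: 70.1
```

Emit:
move_arm:
  moves:
    - [0,-1.2,0,0]
    - [0,-2.4,0,0]
    - [0,-3.6,0,0]
    - [0,-4.8,0,0]
    - [0,-6,0,0]

```text
clock: 23.25
eef_pos: [588.5, -1.5, 72.3]
orientation: [0.0, 0.999, 0.046, 0.0]
contact_force: [-1.7, -1.0, -0.4]
width: 25.2
gripper_force: 70.1
```

```bash
python3 chips.py; python3 t.py pan 50 188 72 5.3
```

```text
chip 23.5 55.5 area 63 px [305. 202.]
chip -20.0 196.9 area 116 px [238. 228.]
chip -45.7 178.4 area 22 px [248. 240.]
chip -58.6 206.6 area 125 px [235. 248.]
rel cm [  0.07 -16.45   0.04] turn 0.1 | now [588.3   1.   72.4] pan 49.7 23.5 yaw 5.4 w 25.3 F [ 0.3  1.8 -2. ] clk 23.3 q7 -1.81
```

```bash
python3 -c "
import cv2
im=cv2.imread('pics/cur.png'); a=cv2.resize(im[155:265,230:390],None,fx=5,fy=5,interpolation=cv2.INTER_CUBIC); cv2.imwrite('pics/c5.png',a)"
```

```text
(no output)
```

View pics/c5.png

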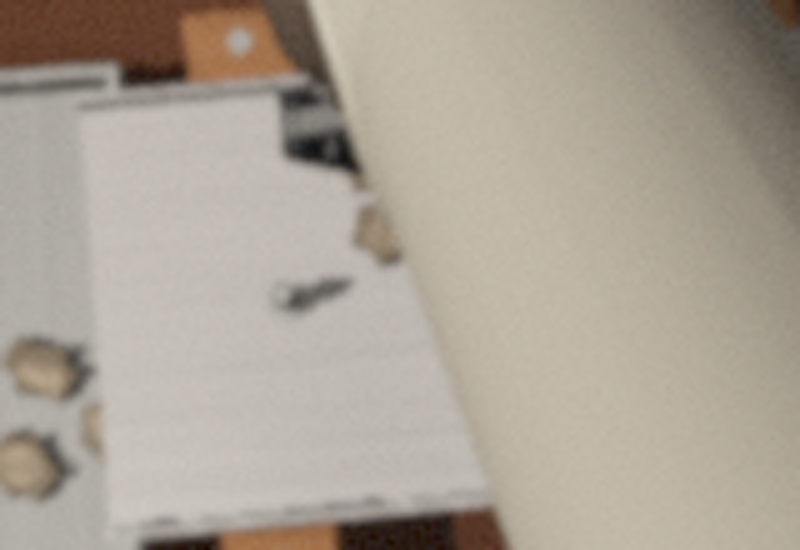

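The view shows one chip at crop (375,235), i.e. pan (23,50), drifting towards the block's inner end. I'll lift off and nudge it sideways, outwards.

Emit:
move_arm:
  moves:
    - [0,1,0,0]
    - [0,1.5,-1,0]
    - [0,1.5,-4.5,0]
    - [-2.5,0,-4.5,-10.5]
    - [-5,-2,-4.5,-21]

```text
clock: 23.92
eef_pos: [537.4, 11.3, 118.5]
orientation: [0.001, 0.973, 0.229, 0.001]
contact_force: [0.2, -0.9, -1.3]
width: 25.1
gripper_force: 70.1
```

Emit:
move_arm:
  moves:
    - [0,0,0,-10.5]
    - [0,0,0,-21]
    - [0,0,0,-31.5]
    - [0,0,0,-42]
    - [0,0,0,-52.5]

```text
clock: 24.55
eef_pos: [537.5, 11.3, 118.0]
orientation: [0.001, 0.772, 0.636, -0.0]
contact_force: [0.2, -0.2, -1.5]
width: 25.2
gripper_force: 70.1
```

Emit:
move_arm:
  moves:
    - [0,0,0,-10.5]
    - [0,0,0,-16.5]
    - [0,0,0,-16.5]
    - [0,0,0,-16.5]

```text
clock: 25.05
eef_pos: [537.2, 12.1, 117.6]
orientation: [0.0, 0.675, 0.738, -0.0]
contact_force: [-0.7, -0.4, -1.0]
width: 25.2
gripper_force: 70.1
```

```bash
python3 chips.py; python3 t.py pan -13 44 73 95.3
```

```text
chip -19.9 197.0 area 117 px [238. 228.]
chip -46.1 178.5 area 20 px [248. 240.]
chip -58.5 206.5 area 122 px [235. 248.]
rel cm [ 0.44 -1.28  4.46] turn -0.2 | now [537.2  12.4 117.6] pan -0.2 39.6 yaw 95.1 w 25.3 F [-0.1 -0.6 -1.1] clk 25.1 q7 -0.45
```

Emit:
move_arm:
  moves:
    - [0.4,-1.4,0,-0.2]
    - [0.4,-1.4,0,-0.2]

```text
clock: 25.35
eef_pos: [520.9, 16.1, 117.1]
orientation: [-0.0, 0.672, 0.741, -0.001]
contact_force: [0.9, 0.2, -1.2]
width: 25.6
gripper_force: 70.1
```

```bash
cat > wchips.py <<'E'
from t import *
d=save('wrist','curw'); im=d['frame']; hsv=cv2.cvtColor(im,cv2.COLOR_BGR2HSV)
m=((hsv[...,1]>45)&(hsv[...,2]>70)).astype(np.uint8)
n,l,st,ce=cv2.connectedComponentsWithStats(m)
for i in range(1,n):
    if 80<st[i,4]:
        w=world(d,*ce[i],52)[:2]-C; x,y=w@ex,w@ey
        b=st[i]; lo=[(world(d,u,v,52)[:2]-C) for u in(b[0],b[0]+b[2]) for v in(b[1],b[1]+b[3])]
        xs=[q@ex for q in lo]; ys=[q@ey for q in lo]
        if abs(x)<115: print('w',round(x,1),round(y,1),'x',round(min(xs)),round(max(xs)),'y',round(min(ys)),round(max(ys)),'area',b[4],'px',ce[i].round())
E
python3 wchips.py; python3 t.py pan -13 44 73 95.3
```

```text
w -17.9 186.1 x -28 -8 y 181 188 area 245 px [316.   4.]
w -38.4 178.6 x -46 -30 y 176 182 area 210 px [283.  17.]
w 47.8 60.0 x 10 90 y 37 84 area 3180 px [402. 196.]
w -100.2 16.0 x -114 -87 y -24 56 area 1168 px [213. 247.]
w -15.4 -7.0 x -43 14 y -85 57 area 8090 px [318. 273.]
w -113.3 -124.5 x -145 -92 y -156 -93 area 611 px [217. 377.]
w 104.9 -145.8 x 97 117 y -155 -133 area 134 px [439. 394.]
rel cm [-0.05  0.22  4.43] turn 0.2 | now [521.8  15.9 117.3] pan -15.2 44.5 yaw 95.5 w 25.1 F [ 0.6  0.3 -1.9] clk 25.4 q7 -0.45
```

```bash
python3 -c "
import cv2
im=cv2.imread('pics/curw.png'); cv2.imwrite('pics/c6.png',cv2.resize(im[130:280,300:500],None,fx=4,fy=4,interpolation=cv2.INTER_CUBIC))"
```

```text
(no output)
```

View pics/c6.png

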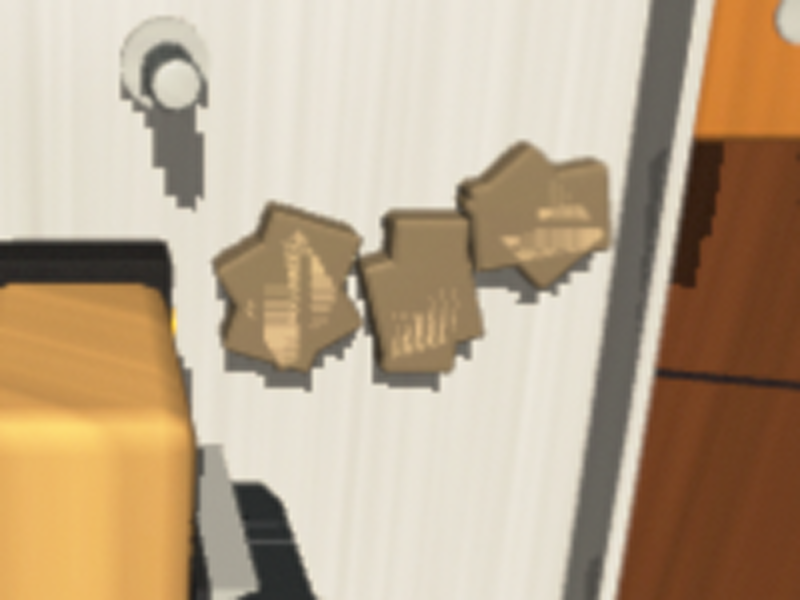

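The view shows the three chips almost abreast, at crop (288,290), (425,290) and (535,215). The left one is near the stud's lane, and there's a small gap to the return. A gentle sideways nudge should bring all three inside the block's face.

Run:
```python
from t import *
z=np.load('pics/curw.npz'); d={k:z[k] for k in z.files}
for n,(x,y,h) in dict(Lc=(288,290,54),Lleft=(214,262,54),Lright=(360,310,54),Lbot=(300,368,54),M=(425,290,54),R=(535,215,54),Rr=(608,215,54),Rtop=(522,142,54),Mbot=(410,370,54),stud=(165,62,50),wall=(635,240,46)).items():
    w=world(d,300+x/4-.4,130+y/4-.4,h)[:2]-C; print(n,(w@ex).round(1),(w@ey).round(1))
```

```text
Lc 24.5 55.6
Lleft 10.3 61.1
Lright 38.4 51.7
Lbot 27.8 39.7
M 50.4 55.8
R 69.5 70.5
Rr 83.1 70.6
Rtop 65.4 84.2
Mbot 49.1 39.4
stud 0.4 97.7
wall 93.0 63.5
```

Emit:
move_arm:
  moves:
    - [0,0.2,1.5,0]
    - [0,0.2,3.5,0]
    - [0,0.2,4.3,0]
    - [0,0.2,4.3,0]

```text
clock: 25.9
eef_pos: [524.0, 16.2, 73.2]
orientation: [-0.001, 0.672, 0.74, -0.0]
contact_force: [-0.8, -0.2, -0.5]
width: 25.0
gripper_force: 70.1
```

```bash
python3 t.py pan 3 44 72.5 95.3
```

```text
rel cm [-0.07  1.59  0.07] turn 0.2 | now [524.   16.2  73.2] pan -12.9 44.6 yaw 95.5 w 25.0 F [-0.8 -0.2 -0.5] clk 25.9 q7 -0.51
```

Emit:
move_arm:
  moves:
    - [0,0.5,0,0]
    - [0,1.0,0,0]
    - [0,1.3,0,0]
    - [0,1.6,0,0]
    - [0,1.6,0,0]

```text
clock: 26.52
eef_pos: [540.2, 17.4, 74.2]
orientation: [-0.0, 0.672, 0.74, -0.0]
contact_force: [-1.2, -0.4, -0.7]
width: 25.5
gripper_force: 70.2
```

```bash
python3 wchips.py | grep -v -- '-1[0-9][0-9]'; python3 t.py pan 3 44 72.5 95.3
```

```text
w 22.9 34.4 x -18 107 y -43 83 area 12561 px [348. 253.]
w 101.9 -92.5 x 97 109 y -98 -85 area 82 px [442. 396.]
rel cm [-0.02 -0.03  0.17] turn 0.2 | now [540.2  17.3  74.2] pan 3.3 44.2 yaw 95.5 w 25.5 F [-2.1  0.5 -0.4] clk 26.575 q7 -0.5
```

Emit:
move_arm:
  moves:
    - [0,-0.8,0,0]
    - [0,-0.8,-2,0]
    - [0,-0.8,-4.4,0]
    - [-2,2,-4.4,10.5]
    - [-4,4.4,-4.4,21]

```text
clock: 27.2
eef_pos: [590.2, -18.4, 120.7]
orientation: [0.001, 0.798, 0.603, 0.001]
contact_force: [0.9, 0.9, -1.4]
width: 24.9
gripper_force: 70.1
```

Emit:
move_arm:
  moves:
    - [0,0,0,10.5]
    - [0,0,0,21]
    - [0,0,0,31.5]
    - [0,0,0,42]
    - [0,0,0,52.5]

```text
clock: 27.82
eef_pos: [589.0, -17.7, 120.1]
orientation: [-0.0, 0.982, 0.188, 0.001]
contact_force: [0.3, 0.2, -1.9]
width: 25.4
gripper_force: 70.1
```

Emit:
move_arm:
  moves:
    - [0,0,0,10.5]
    - [0,0,0,16.7]
    - [0,0,0,16.7]
    - [0,0,0,16.7]

```text
clock: 28.32
eef_pos: [588.6, -17.9, 119.2]
orientation: [-0.0, 0.999, 0.047, 0.001]
contact_force: [0.3, -0.0, -0.3]
width: 25.3
gripper_force: 70.1
```

```bash
python3 wchips.py | grep -v -- '-1[0-9][0-9]'; python3 t.py pan 47 4 73 5.3
```

```text
w 52.8 59.1 x 15 86 y 35 89 area 2665 px [250. 207.]
w 82.6 -229.4 x 79 87 y -241 -213 area 184 px [627. 171.]
w -6.5 6.0 x -85 57 y -23 34 area 7937 px [318. 274.]
w 7.9 180.8 x -4 21 y 168 194 area 345 px [109. 258.]
w -27.1 184.9 x -41 -14 y 169 201 area 466 px [113. 293.]
rel cm [-0.11  0.06  4.59] turn 0.1 | now [588.5 -18.  118.9] pan 48.1 4.6 yaw 5.4 w 25.3 F [-0.2 -0.1 -1.7] clk 28.375 q7 -1.75
```

Emit:
move_arm:
  moves:
    - [-0.1,0,1.5,0]
    - [-0.1,0,3.5,0]
    - [-0.1,0,4.4,0]
    - [-0.1,0,4.4,0]
    - [-0.1,0,4.5,0]

```text
clock: 29.0
eef_pos: [587.2, -18.1, 72.9]
orientation: [-0.0, 0.999, 0.046, -0.0]
contact_force: [-0.3, 0.3, -2.3]
width: 25.5
gripper_force: 70.1
```

```bash
python3 t.py pan 47 187 72.2 5.3
```

```text
rel cm [  0.02 -18.24   0.07] turn 0.0 | now [587.2 -18.1  72.9] pan 46.8 4.6 yaw 5.3 w 25.5 F [-0.3  0.3 -2.3] clk 29.0 q7 -1.78
```

Pushing in two stages, with a check before the stud.

Emit:
move_arm:
  moves:
    - [0,-1.0,0.05,0]
    - [0,-2,0.05,0]
    - [0,-3,0.05,0]
    - [0,-4,0.05,0]
    - [0,-5,0.05,0]

```text
clock: 29.62
eef_pos: [582.6, 32.4, 72.9]
orientation: [0.0, 0.999, 0.046, 0.0]
contact_force: [0.6, -1.0, -1.0]
width: 25.1
gripper_force: 70.1
```

```bash
python3 wchips.py | grep -v -- '-1[0-9][0-9]'; python3 chips.py; python3 t.py pan 47 187 72.2 5.3
```

```text
w 72.7 86.7 x 58 86 y 71 102 area 1403 px [268. 200.]
w 25.2 60.8 x -40 71 y 34 110 area 9060 px [312. 269.]
w 23.7 98.3 x 12 33 y 91 103 area 286 px [255. 271.]
w 12.2 182.0 x -1 25 y 169 196 area 553 px [132. 285.]
w -19.8 187.7 x -32 -8 y 172 203 area 575 px [134. 324.]
chip -19.8 196.8 area 115 px [238. 228.]
chip -45.9 178.5 area 21 px [248. 240.]
chip -58.5 206.6 area 123 px [235. 248.]
rel cm [  0.04 -13.04   0.08] turn 0.1 | now [582.5  33.7  73. ] pan 46.9 56.6 yaw 5.4 w 25.2 F [-0.  -0.2 -1.8] clk 29.725 q7 -1.87
```

Emit:
move_arm:
  moves:
    - [0,-1.0,0,0]
    - [0,-2,0,0]
    - [0,-3,0,0]
    - [0,-4,0,0]
    - [0,-5,0,0]

```text
clock: 30.35
eef_pos: [577.9, 82.2, 72.8]
orientation: [-0.0, 0.999, 0.046, -0.0]
contact_force: [0.0, -0.2, -1.6]
width: 25.4
gripper_force: 70.1
```

```bash
python3 wchips.py | grep -v -- '-1[0-9][0-9]'; python3 chips.py; python3 t.py pan 47 187 72.2 5.3
```

```text
w 111.8 -70.3 x 94 126 y -84 -59 area 200 px [628. 135.]
w 72.5 136.8 x 58 85 y 121 152 area 1405 px [268. 200.]
w 25.2 110.9 x -40 72 y 84 160 area 9084 px [312. 269.]
w 22.9 147.9 x 14 33 y 140 154 area 215 px [256. 272.]
w 13.4 190.6 x 2 27 y 177 204 area 598 px [193. 284.]
chip -18.7 203.4 area 53 px [235. 228.]
chip -58.7 206.7 area 122 px [234. 248.]
rel cm [ 0.04 -8.03  0.07] turn 0.1 | now [577.7  83.6  72.9] pan 46.8 106.7 yaw 5.4 w 25.1 F [ 0.4  0.6 -1.5] clk 30.45 q7 -1.96
```

Emit:
move_arm:
  moves:
    - [0,-1.2,0,0]
    - [0,-2.4,0,0]
    - [0,-3.6,0,0]
    - [0,-4.8,0,0]
    - [0,-6,0,0]

```text
clock: 31.08
eef_pos: [572.4, 142.1, 72.9]
orientation: [-0.0, 0.999, 0.046, 0.0]
contact_force: [-0.3, 0.5, -1.2]
width: 25.4
gripper_force: 70.1
```

Emit:
move_arm:
  moves:
    - [0,-1,0,0]
    - [0,-2,0,0]
    - [0,-2.4,0,0]
    - [0,-2.4,0,0]
    - [0,-2.4,-2,0]

```text
clock: 31.7
eef_pos: [568.9, 163.8, 92.0]
orientation: [0.001, 0.999, 0.046, -0.002]
contact_force: [0.6, -0.7, -1.3]
width: 25.1
gripper_force: 70.0
```

Emit:
move_arm:
  moves:
    - [0,0,-2.5,0]
    - [0,4,-3.5,0]
    - [-1,9,-3.5,0]
    - [-2,14,-3.5,0]
    - [-3,19,-3.5,0]

```text
clock: 32.33
eef_pos: [558.2, -29.3, 129.5]
orientation: [0.0, 0.999, 0.046, 0.001]
contact_force: [0.9, -0.2, -1.9]
width: 25.1
gripper_force: 70.1
```

Emit:
move_arm:
  moves:
    - [-1,5,0,0]
    - [-2,10,0,0]
    - [-3,15,0,0]
    - [-3,20,0,0]
    - [-3,25,0,0]

```text
clock: 32.95
eef_pos: [551.2, -281.2, 129.7]
orientation: [0.001, 0.999, 0.046, 0.001]
contact_force: [1.2, 1.5, -1.3]
width: 25.0
gripper_force: 70.1
```

Emit:
move_arm:
  moves:
    - [0,2,0,0]
    - [0,2,0,0]

```text
clock: 33.2
eef_pos: [552.6, -300.6, 128.6]
orientation: [0.0, 0.999, 0.044, 0.0]
contact_force: [0.5, 1.2, -0.8]
width: 25.4
gripper_force: 70.1
```

```bash
python3 chips.py; python3 t.py 567 -292 100 -35
```

```text
chip 69.2 207.1 area 93 px [231. 186.]
chip 42.3 209.2 area 100 px [230. 199.]
chip 9.8 210.1 area 118 px [231. 215.]
chip -20.0 196.9 area 113 px [238. 228.]
chip -46.2 178.6 area 20 px [248. 240.]
chip -58.6 206.4 area 120 px [235. 248.]
rel cm [ 1.45 -0.47  2.84] turn 40.3 | now [ 553.  -298.   128.4] pan -13.1 -270.9 yaw 5.3 w 25.5 F [ 0.1  1.4 -1.3] clk 33.25 q7 -1.24
```

```bash
python3 - <<'E'
from t import *
z=np.load('pics/cur.npz'); d={k:z[k] for k in z.files}
for u,v in((247,240),(248,240),(248,241),(249,240),(247,238),(246,240),(244,240),(235,248),(231,199)):
    w=world(d,u,v); q=w[:2]-C; print(u,v,w[2].round(1),(q@ex).round(1),(q@ey).round(1))
E
python3 t.py 567 -292 50 5.3
```

```text
247 240 918.9 -97.5 38.4
248 240 10.8 -42.8 185.1
248 241 11.7 -45.0 185.1
249 240 9.1 -42.9 183.2
247 238 11.5 -38.5 186.8
246 240 2.9 -42.0 190.6
244 240 -0.5 -41.4 195.5
235 248 13.2 -57.5 213.2
231 199 11.2 48.6 215.9
rel cm [ 1.45 -0.47  7.84] turn -0.0 | now [ 553.  -298.   128.4] pan -13.1 -270.9 yaw 5.3 w 25.5 F [ 0.1  1.4 -1.3] clk 33.25 q7 -1.24
```

Emit:
move_arm:
  moves:
    - [1.4,-0.5,2,0]
    - [1.4,-0.5,5,0]
    - [1.4,-0.5,8,0]
    - [1.4,-0.5,9,0]
    - [1.4,-0.5,9,0]

```text
clock: 33.88
eef_pos: [566.6, -290.4, 37.8]
orientation: [-0.001, 0.999, 0.047, -0.0]
contact_force: [0.0, 0.2, -1.2]
width: 25.0
gripper_force: 70.0
```

```bash
python3 t.py 567 -292 32 5.3
```

```text
rel cm [0.03 0.16 0.58] turn 0.1 | now [ 566.6 -290.4   37.8] pan 1.2 -264.7 yaw 5.4 w 25.0 F [ 0.   0.2 -1.2] clk 33.875 q7 -1.3
```

All the chips are lying flat on the tray floor. Next I'll lower the block onto the offcut.

Emit:
move_arm:
  moves:
    - [0,0,0.2,0]
    - [0,0,0.4,0]
    - [0,0,0.5,0]
    - [0,0,0.6,0]
    - [0,0,0.6,0]

```text
clock: 34.5
eef_pos: [566.4, -292.4, 31.8]
orientation: [-0.0, 0.999, 0.046, -0.0]
contact_force: [-0.6, 0.2, -1.0]
width: 25.3
gripper_force: 70.0
```

Emit:
move_arm:
  moves:
    - [0,0,0.1,0]
    - [0,0,0.1,0]
    - [0,0,0.1,0]

```text
clock: 34.88
eef_pos: [566.5, -292.4, 31.5]
orientation: [0.0, 0.999, 0.046, 0.0]
contact_force: [-1.9, 1.3, 5.3]
width: 25.3
gripper_force: 70.9
```

Contact. Now to release and retreat.

Emit:
move_arm:
  moves:
    - [0,0,0,0]
    - [0,0,0,0]
    - [0,0,0,0]
    - [0,0,0,0]
    - [0,0,0,0]
  hand: -1

```text
clock: 35.5
eef_pos: [566.5, -292.3, 30.8]
orientation: [-0.0, 0.999, 0.046, 0.0]
contact_force: [-0.7, 1.0, -0.2]
width: 85.2
gripper_force: 0.0
```

Emit:
move_arm:
  moves:
    - [0,0,0,0]
    - [0,0,-1,0]
    - [0,0,-4,0]
    - [0,0,-8,0]
    - [0,0,-12,0]

```text
clock: 36.12
eef_pos: [566.5, -292.2, 152.7]
orientation: [0.0, 0.999, 0.046, 0.0]
contact_force: [1.3, -0.1, 0.4]
width: 85.4
gripper_force: 0.0
```

Emit:
move_arm:
  moves:
    - [0,4,-3,0]
    - [0,9,-5,0]
    - [0,14,-5,0]
    - [0,18,-5,0]
    - [0,18,-5,0]

```text
clock: 36.75
eef_pos: [580.9, -476.7, 200.8]
orientation: [0.001, 0.999, 0.043, -0.0]
contact_force: [0.2, 0.5, 0.6]
width: 85.4
gripper_force: 0.0
```

```bash
python3 chips.py
python3 - <<'E'
from t import *
z=np.load('pics/cur.npz'); d={k:z[k] for k in z.files}
P=np.array([world(d,u,v) for v in range(165,245) for u in range(420,495)])
t=P[(P[:,2]>52)&(P[:,2]<75)]; print(len(t),t.mean(0),t[:,2].std(),cv2.minAreaRect(t[:,:2].astype(np.float32)))
o=ctrl.observe(); print(o['width'],o['contact_force'],o['clock'],o['eef_pos'])
E
```

```text
chip 69.5 207.2 area 92 px [231. 186.]
chip 42.2 209.1 area 101 px [230. 199.]
chip 9.8 210.2 area 117 px [231. 215.]
chip -19.7 197.0 area 111 px [238. 228.]
chip -45.8 178.7 area 19 px [248. 240.]
chip -58.5 206.6 area 119 px [235. 248.]
407 [ 565.87925412 -290.7069011    63.97603719] 3.2631661464820585 ((566.9981079101562, -292.6271667480469), (60.26081848144531, 26.611330032348633), 4.767425537109375)
85.67891544667636 [-0.29898577  0.08237246  0.13835882] 36.8 [ 582.045394   -473.36751284  200.73547824]
```

```bash
python3 -c "
from plant import ctrl
print(ctrl.finish_job())"
```

```text
the job is handed in; nothing more can be done
None
```

I've handed the job in: by my last camera measurements all six chips lie in the tray and the scraper block stands upright in the middle of its offcut, released, though the hand-in returned no verdict.

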